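# Offer the rotary handle shaft up to the switch coupling

## Robot

A 6-joint arm with a two-finger parallel gripper is mounted at the origin on the work surface. World frame = base frame: x ahead of the robot, y to its left, z up, the work surface at z = 0. Lengths are in mm, angles in rad, forces in N, time in s.
With the tool pointing down it reaches from about 350 to 975 mm from the base axis. Payload 7.1 kg.
Tool frame: the origin (TCP) lies between the finger pads; the fingertips stand 14 mm ahead of it and the grasp point (between the pads) lies 5 mm behind it (ctrl.tcp_to_tips is the distance from the TCP to the fingertips, in mm); z points along the fingers, y is the line along which they close (so a half turn about z gives the same grasp; the last joint's range is limited). The gripper opens to 88 mm and grips with 3 to 60 N. Pads are 20 mm wide; open, the fingers measure 115 mm over their backs; the gripper's body (75 mm by 178 mm) begins 61 mm behind the grasp point.
Start: joints at [1.165, 0.423, 1.63, -0, 1.089, -0.019], TCP at [235.734, 578.821, 210.675] pointing down, gripper open.
Joint ranges: [-3, 3], [-0.9, 2.11], [0.09, 2.58], [-1.31, 4.45], [0.11, 2.69], [-2.54, 2.54]. Speed limits (rad/s): [2.39, 2.39, 3.01, 3.14, 3.14, 3.14].

## Interface

Orientations are given as a rotation vector (axis times angle).
In Python, from workcell import ctrl gives the robot as it stands.
- The arm moves only by the tool apply_moves, never from a script. Its argument "series" is a list that holds one entry, the list of rows, each a list of 7 numbers: the shift along the tool's x, y, z in cm, then the turn, a rotation vector about the tool's x, y, z in degrees, then the opening, from 0 (shut) to 1 (fully open). A call has 1 to 12 rows; each row shifts and turns the commanded pose from where the row before left it, along the tool's axes as they then stand; what a row does not reach is not made up. A row lasts 1/10 s, in which the tool goes at most 50 mm and 8.59 degrees, less where a joint would pass 70% of its speed; a pose out of reach is approached as far as the arm can. A call with a gripper value outside its range is refused whole. The fingers move at their own pace and stop on an object; the grip force is fixed at half the most. Time passes only in rows, so rows that do not move let the fingers close. It gives the time, the measured TCP pose, the force and the opening at its end, in the units of the state.
- ctrl.get_obs(): the state, without advancing time (a new reading comes with each control period).
- ctrl.get_image(name): name is "side" or "top"; returns a dict with "img" (384x512x3 uint8, blue, green, red), "K" (3x3 intrinsics, pixels), "dist" ([k1, k2, p1, p2, k3] as OpenCV has them; the pictures are not rectified), "cam_to_world" (4x4, takes a point from camera to world coordinates). Camera axes: x right, y down, z forward; pixel columns grow to the right and rows downward; lengths in mm; the calibration is good to about 2 mm. A picture is of the moment at which its call begins. There is no depth.
- ctrl.close_job(): hands the job in, once; it reports no verdict.
The state is a dict: "t": time; "qpos": joint angles; "qvel": joint speeds; "joint_torque": joint torques, N m; "ee_pos": TCP position; "orientation": TCP orientation; "ft_force": force on the tool from outside, world axes, zero at the start; "moment": the same for the moment, N m; "width": finger opening in mm.
Only numpy, scipy, OpenCV 4.12 (cv2) and the standard library are available. Lean on these libraries where they do the work, as an engineer would, in place of code of your own. Each camera call takes 0.05 s, during which the arm holds its last target. There are 200 camera calls.

## Task

Take the black rotary handle with the steel shaft out of the tool stand, carry it over the breakers without hitting them, and lead its shaft down through the guide bush above the switch. Stop with the flat end of the shaft about a centimetre above the slot of the switch's coupling: upright, centred, its flat in line with the slot, touching neither the bush nor the switch (it must never touch the switch at all). Finish with the gripper still holding it there, still, so that I can set and clamp the coupling, and leave everything else where it is.

Things in the scene. Friction and masses are not known exactly. Their poses are not given: they have to be found in the camera images.
- handle: Loose rotary handle on its shaft, about 0.13 kg, upright in one of the stand's holes. Origin: middle of the shaft's lower end; z up the shaft. Upwards: flat tongue 9.5 (x) by 5 (y) mm, 18 mm long; round steel shaft, 10 mm diameter, to 100 mm; black hub, 40 mm diameter, 100 to 112 mm; black grip bar 52 (x) by 13 (y) mm, 112 to 144 mm, in line with the tongue. A half turn makes no difference
- stand: Grey steel tool stand, fixed, 230 (x) by 70 (y) mm, top 110 mm high; origin under its middle. Three 16 mm holes in its top plate at x = -75, 0, +75 mm hold the handle, driver and nut driver in any order, hubs resting on the top, shafts hanging below (the handle's lower end 10 mm above the bench)
- guide_mouth (a point): Centre of the mouth (top face) of the guide bush, 112 mm above the bench: a black plastic ring, 32 mm outside, hole 18 mm, 8 mm high, in a steel angle bracket 42 mm wide over the switch, standing on one leg at the robot's side (-x) of it. z up; axes of the mounting plate
- coupling_top (a point): Middle of the top of the switch's coupling, 78 mm above the bench, exactly below the bush's hole (34 mm below its mouth, 26 mm below its underside). A steel disc, 30 mm diameter, with two jaws 22 mm long that leave a slot 7 mm wide, 8 mm deep, along this frame's x, that is, across the rails. z up
- switch: Grey four-pole switch on the far rail of the mounting plate, fixed, 86 mm (x) by 74 mm (y), its body 62 mm high, carrying the coupling on top; the guide bracket stands over it; origin on its axis at bench level, x across the rails, same axes as the mounting plate
- guide: The guide bush and its bracket as one part, fixed on the plate above the switch; origin on the axis at bench level, same axes as the switch
- board: Aluminium mounting plate lying on the bench, fixed, 320 mm (x) by 300 mm (y), 3 mm thick; two rails along y with modules, and a grey slotted duct 57 mm high between them; origin at the middle of its underside. The switch's axis is at x = +75, y = -40 mm of this frame
- breakers: All the white breakers clipped on the two rails, fixed on the plate, 86 mm long (x) and up to 84 mm above the bench at their black toggles; they stand on both sides of the switch on the far rail and along the near rail. Origin: that of the mounting plate
- driver: Bystander: stubby screwdriver with round black handle, diameter 30 mm, standing in the tool stand; its top reaches 168 mm above the bench. Origin at the lower end of its blade
- nut_driver: Bystander: stubby nut driver with round wooden handle, diameter 29 mm, standing in the tool stand; its top reaches 162 mm above the bench. Origin at the lower end of its shaft
- spare_breaker: Bystander: a loose white breaker lying on its side on the free corner of the mounting plate, 86 by 72 by 18 mm. Origin under its middle
- tape_roll: Bystander: roll of black tape, diameter 68 mm, 19 mm high, lying flat. Origin under its middle
- adapter: Bystander: black power adapter 130 by 48 by 31 mm. Origin under its middle
- tester: Bystander: yellow two-pole voltage tester 270 by 42 by 28 mm, lying flat. Origin under its middle
- pipe_clamp: Bystander: half of a galvanised pipe clamp, a half ring 168 mm wide, 25 mm high, lying on its edge. Origin at the ring's centre on the bench
- mug: Bystander: white mug, diameter 80 mm, 92 mm high, upright. Origin under its middle
Not all that is in view belongs to the job. What is shaped like the handle but green or turquoise is not meant.

How it is judged:
By the outcome, as a careful person would: the job done as asked, in the order asked, and still so for the second after the job is handed in, while the arm keeps its last pose, push and grip.
It also fails if it takes over 45 s, if anything falls off the work surface, if the arm or the gripper's body presses on something with over 40 N, if the wrist force passes 120 N, or if a joint passes its speed limit or range.

## Working session

There is one attempt and no reset: what is moved stays moved. The work goes in short steps, Python scripts to look and compute and a tool call to move; the robot and the scene stay as the last step left them, time stands still between calls to the robot, and variables do not carry over. Pictures are saved under pics/ and viewed, on a budget of 10 in all, crops included, one or two more only if the job needs it, and the job is handed in when it is done.

Besides the shell and the picture viewer there is one more tool, called after "Request:" as name(argument=value, ...) on one line, values as JSON. apply_moves: Moves the arm, as the interface text tells. Its arguments: {"type":"object","properties":{"series":{"type":"array","items":{"type":"array","items":{"type":"array","items":{"type":"number"}}}}},"required":["series"]}

```bash
mkdir -p pics; ls
cat > h.py <<'E'
import numpy as np, cv2
from workcell import ctrl
from scipy.spatial.transform import Rotation as R
def ray(c,px):
    p=cv2.undistortPoints(np.array([[px]],float),c["K"],np.array(c["dist"],float))[0,0]
    T=np.array(c["cam_to_world"]); d=T[:3,:3]@[p[0],p[1],1]; return T[:3,3],d/np.linalg.norm(d)
def onz(c,px,z):
    o,d=ray(c,px); return o+d*(z-o[2])/d[2]
def proj(c,P):
    T=np.linalg.inv(np.array(c["cam_to_world"])); r=cv2.Rodrigues(T[:3,:3])[0]
    return cv2.projectPoints(np.array(P,float).reshape(-1,3),r,T[:3,3],c["K"],np.array(c["dist"],float))[0][:,0]
def tri(c1,p1,c2,p2):
    o1,d1=ray(c1,p1);o2,d2=ray(c2,p2)
    s=np.linalg.lstsq(np.array([d1,-d2]).T,o2-o1,rcond=None)[0]
    a,b=o1+s[0]*d1,o2+s[1]*d2; return (a+b)/2,np.linalg.norm(a-b)
E
python3 - <<'E'
from h import *
import pickle
cs={}
for n in("side","top"):
    c=ctrl.get_image(n);cs[n]=c
    cv2.imwrite(f"pics/{n}0.png",cv2.resize(c["img"],(800,600),interpolation=cv2.INTER_CUBIC)); print(n,np.round(c["cam_to_world"],3),c["K"],c["dist"])
pickle.dump(cs,open("c0.pkl","wb"))
print(ctrl.get_obs(), ctrl.tcp_to_tips)
E
```

```text
pics
side [[ 8.260000e-01 -4.170000e-01  3.790000e-01  5.855800e+01]
 [-5.640000e-01 -6.150000e-01  5.520000e-01 -7.423650e+02]
 [ 2.000000e-03 -6.690000e-01 -7.430000e-01  1.123131e+03]
 [ 0.000000e+00  0.000000e+00  0.000000e+00  1.000000e+00]] [[378.96739909   0.         256.50608419]
 [  0.         378.96739909 189.59627874]
 [  0.           0.           1.        ]] [-0.12511058  0.          0.          0.          0.        ]
top [[ 2.900000e-02 -9.980000e-01  5.900000e-02  5.011100e+02]
 [-9.990000e-01 -3.000000e-02 -2.500000e-02  1.799700e+01]
 [ 2.700000e-02 -5.800000e-02 -9.980000e-01  1.156056e+03]
 [ 0.000000e+00  0.000000e+00  0.000000e+00  1.000000e+00]] [[361.58697194   0.         255.30104984]
 [  0.         361.58697194 194.00612701]
 [  0.           0.           1.        ]] [-0.00399487  0.          0.          0.          0.        ]
{'t': 0.1, 'qpos': array([ 1.16498563e+00,  4.23776417e-01,  1.63055761e+00,  7.63662292e-06,
        1.08863316e+00, -1.89751580e-02]), 'qvel': array([ 2.85090382e-04, -1.36580862e-03, -2.63064527e-03,  4.48927384e-05,
        4.55405480e-04,  6.97935287e-04]), 'joint_torque': array([-6.09866129e-04, -5.45609021e+01, -2.74321890e+01,  6.45096763e-02,
        1.88547769e-02, -7.82365328e-05]), 'ee_pos': array([235.54944053, 578.37357325, 209.99395408]), 'orientation': array([-6.03806614e-01, -3.08271885e+00,  2.10815122e-03]), 'ft_force': array([ 0.19116426, -0.35661977,  0.1362445 ]), 'moment': array([-0.03449981,  0.02756103, -0.01456705]), 'width': 87.88079927621607} 14.0
```

View pics/side0.png

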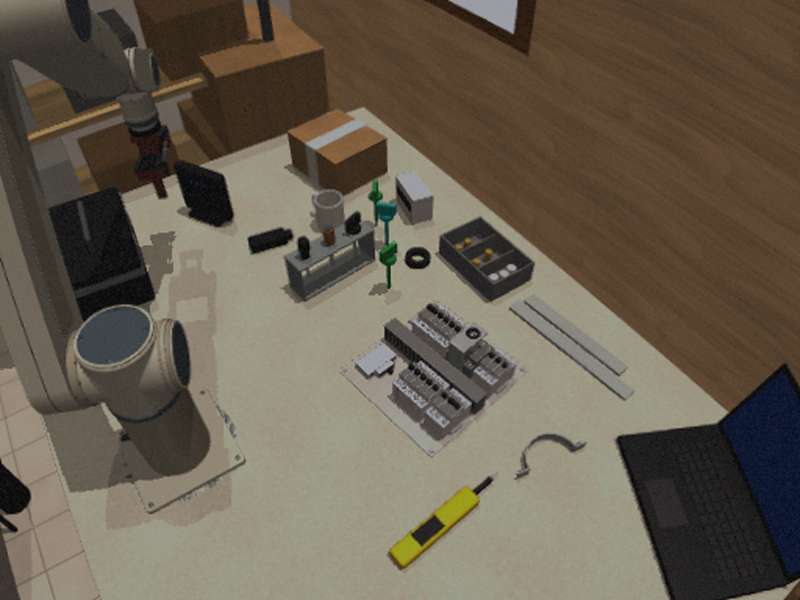

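View pics/top0.png

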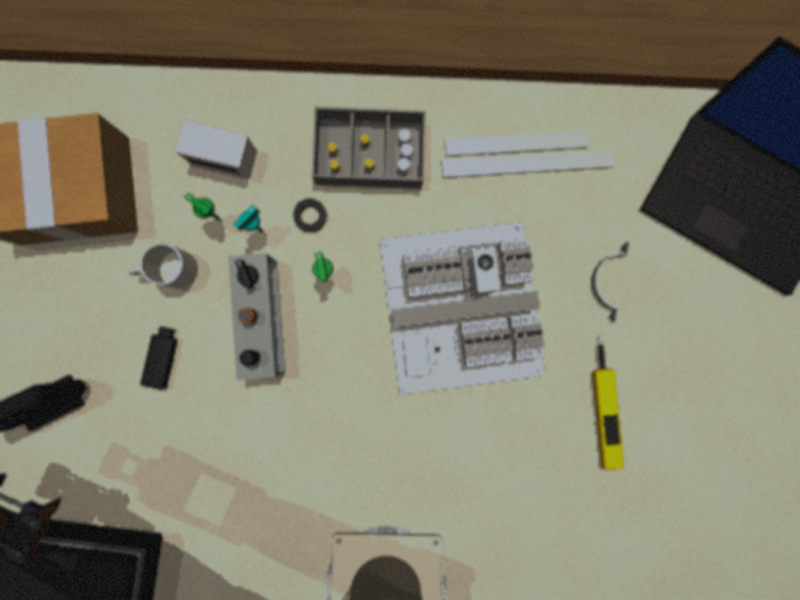

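The side view shows the stand at about (330,260) and the switch with its bush at (470,335). In the top view, the stand is at (255,315) and the bush at (486,262). Three green or turquoise decoys stand loose nearby: top view (203,207), (250,218) and (322,267).

There are three black or brown candidates in the stand, in the top view:
- (247,272): a black disc with a bar. This fits the handle.
- (247,316): a wooden round handle, the nut driver.
- (250,358): a round black handle, the driver.

I'll confirm with one enlarged crop.

Run:
```python
from h import *
import pickle
cs=pickle.load(open("c0.pkl","rb"))
def crop(n,x,y,w,h,W,H): return cv2.resize(cs[n]["img"][y:y+h,x:x+w],(W,H),interpolation=cv2.INTER_CUBIC)
a=crop("top",140,155,50,50,400,300*4//3//1) if 0 else crop("top",140,155,50,37,400,296)
b=crop("top",285,145,50,37,400,296)
c=crop("side",180,130,64,48,400,300); d=crop("side",270,190,64,48,400,300)
im=np.vstack([np.hstack([a,b]),np.hstack([c,d])]); im=cv2.convertScaleAbs(im,alpha=1.5)
cv2.imwrite("pics/crop1.png",im)
```

```text
(no output)
```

View pics/crop1.png

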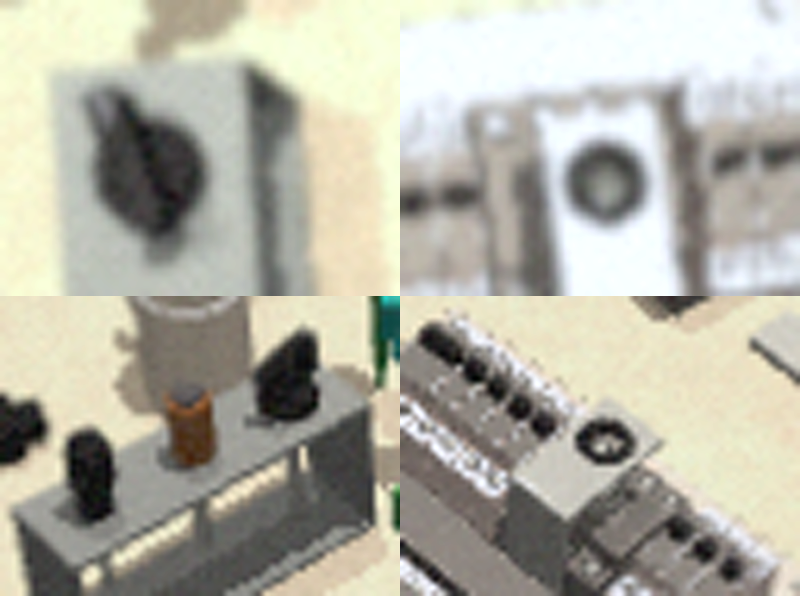

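The crop confirms it: the black bar on a hub at top-view pixel ~(158,176) is the handle, and the black bush ring is at top (310,167) and side (302,212). Next come the measurements.

```bash
cat > m.py <<'E'
from h import *
import pickle
cs=pickle.load(open("c0.pkl","rb")); T,S=cs["top"],cs["side"]
def blob(c,x,y,w,h,t):
    g=cv2.cvtColor(c["img"],cv2.COLOR_BGR2GRAY)[y:y+h,x:x+w]
    m=(g<t).astype(np.uint8); n,l,s,ce=cv2.connectedComponentsWithStats(m,connectivity=8)
    k=1+np.argmax(s[1:,4]); return ce[k]+[x,y],s[k],(l==k)
# bush
for c,b in((T,(303,160,15,15)),(S,(295,205,15,15))):
    ce,s,m=blob(c,*b,75)
    cc,_=cv2.findContours(m.astype(np.uint8),cv2.RETR_EXTERNAL,cv2.CHAIN_APPROX_NONE); e=cv2.fitEllipse(cc[0])
    print("bush",ce,s,e,onz(c,np.array(e[0])+b[:2],112),onz(c,ce,112)); 
    if c is T: pt=np.array(e[0])+b[:2]
    else: print("tri",tri(T,pt,S,np.array(e[0])+b[:2]))
# board yaw : low-saturation bright mask
hsv=cv2.cvtColor(T["img"],cv2.COLOR_BGR2HSV)
m=((hsv[...,1]<28)&(hsv[...,2]>70)).astype(np.uint8)
m[:, :235]=0; m[:,355:]=0; m[:135]=0; m[260:]=0
m=cv2.morphologyEx(m,cv2.MORPH_CLOSE,np.ones((9,9))); m=cv2.morphologyEx(m,cv2.MORPH_OPEN,np.ones((5,5)))
cc,_=cv2.findContours(m,cv2.RETR_EXTERNAL,cv2.CHAIN_APPROX_NONE); k=max(cc,key=cv2.contourArea)
w=np.array([onz(T,p[0],3)[:2] for p in k],np.float32); print("board",cv2.minAreaRect(w))
# handle hub/bar
g=cv2.cvtColor(T["img"],cv2.COLOR_BGR2GRAY); print(g[160:192,146:172])
E
python3 m.py
```

```text
bush [310.04761905 166.85714286] [ 3  3  9  9 42] ((7.153413772583008, 7.330502510070801), (7.404598712921143, 7.726747035980225), 117.2076187133789) [ 645.86831687 -166.30061457  112.        ] [ 647.24806078 -165.96312272  112.        ]
bush [302.30434783 212.89130435] [ 3  5 10  7 46] ((7.402410984039307, 7.946188449859619), (6.374662399291992, 8.924850463867188), 93.28414916992188) [ 642.82333198 -167.82514486  112.        ] [ 642.69646436 -167.44908347  112.        ]
tri (array([ 645.51769413, -166.37551019,  108.84232609]), np.float64(1.8093328192614662))
board ((569.1695556640625, -142.96617126464844), (329.8642578125, 312.7483215332031), 8.888872146606445)
[[164 164 164 163 164 165 163 162 165 162 148 121 108 106 107 118 133 137
  139 141 146 156 159 162 167 168]
 [163 165 164 166 164 165 162 165 164 159 149 121 107 110 115 127 149 157
  158 156 155 155 156 156 157 161]
 [162 160 159 161 162 164 162 160 156 154 148 129 118 121 123 133 145 149
  149 146 147 144 146 141 135 137]
 [155 151 153 149 151 151 146 146 143 139 139 133 127 128 134 134 134 137
  135 133 137 136 134 126 1
[... 2360 characters left out ...]
68  76  98
  109 116 120 122 127 130 128 115]
 [159 150 134 129 132 126 128 127 130 124 126 115  86  80  78  81  94 112
  117 120 126 126 131 128 129 117]
 [160 148 133 131 129 129 126 127 124 125 126 117  97  86  89  94 113 123
  124 122 129 129 131 131 128 116]
 [162 151 135 130 132 128 128 126 129 126 128 122 113 109 112 116 123 127
  131 131 127 130 131 131 128 116]
 [163 153 133 126 127 127 128 127 127 128 129 127 124 124 124 126 130 129
  131 131 130 128 128 129 128 117]
 [164 152 135 129 126 129 129 128 129 129 129 128 129 128 131 128 129 133
  127 131 128 128 131 128 125 120]
 [165 155 136 127 126 125 128 127 129 128 128 127 126 129 128 131 128 130
  131 130 129 130 127 129 127 119]]
```

```bash
cat > m2.py <<'E'
from h import *
import pickle
cs=pickle.load(open("c0.pkl","rb")); T,S=cs["top"],cs["side"]
print("hub",onz(T,(158.4,175.7),120),onz(S,(225.6,146),111),tri(T,(158.4,175.7),S,(225.6,146)))
p=[(9,167),(9.3,168),(10,169),(10.4,170),(11,171),(11.4,172),(12,173),(12.1,174),(12.5,175),(12.6,176),(13,177),(13.5,178),(14.3,179)]
w=np.array([onz(T,(146+a,b),142)[:2] for a,b in p],np.float32); v=cv2.fitLine(w,cv2.DIST_HUBER,0,.01,.01).ravel(); print("bar yaw",np.degrees(np.arctan(v[1]/v[0])))
# side view: bar end top corners are dark; plate edges in top view by gradient of saturation
hsv=cv2.cvtColor(T["img"],cv2.COLOR_BGR2HSV); s=cv2.GaussianBlur(hsv[...,1].astype(np.float32),(5,5),0)
def edge(rows,x0,x1,vert,sgn,name):
    q=[]
    for r in rows:
        l=s[r,x0:x1] if vert else s[x0:x1,r]
        g=np.gradient(l)*sgn; k=int(np.argmax(g)); 
        if 0<k<len(g)-1:
            d=g[k-1]-2*g[k]+g[k+1]; o=.5*(g[k-1]-g[k+1])/d if d else 0
            q.append(onz(T,(x0+k+o,r) if vert else (r,x0+k+o),3)[:2])
    q=np.array(q,np.float32); v=cv2.fitLine(q,cv2.DIST_HUBER,0,.01,.01).ravel(); n=np.array([-v[1],v[0]])
    a=np.degrees(np.arctan2(v[1],v[0]))%180; print(name,a if vert else a-90,np.median(abs((q-v[2:])@n)),v[2:]); return v
e=[edge(range(165,240),238,266,True,-1,"left"),edge(range(155,230),330,352,True,1,"right"),edge(range(255,330),140,160,False,-1,"far"),edge(range(262,340),236,258,False,1,"near")]
def X(a,b):
    t=np.linalg.solve(np.array([a[:2],-b[:2]]).T,b[2:]-a[2:]); return a[2:]+t[0]*a[:2]
C=[X(e[0],e[2]),X(e[1],e[2]),X(e[1],e[3]),X(e[0],e[3])]
print(np.round(C,1),[round(float(np.linalg.norm(C[i]-C[i-1])),1) for i in range(4)],np.mean(C,0))
th=[np.arctan2(*(C[0]-C[3])[::-1]),np.arctan2(*(C[1]-C[2])[::-1])]
c=np.mean(C,0); t=np.arctan2(*((C[0]+C[1]-C[2]-C[3])[::-1])); t2=np.arctan2(*((C[0]+C[3]-C[1]-C[2])[::-1]))-np.pi/2
print(np.degrees([t,t2])); t=(t+t2)/2; print("axis",c+[75*np.cos(t)+40*np.sin(t),75*np.sin(t)-40*np.cos(t)])
o=ctrl.get_obs(); print(R.from_rotvec(o["orientation"]).as_matrix().round(3))
E
python3 m2.py
```

```text
hub [606.60517263 270.32735101 120.        ] [604.39938738 274.07303089 111.        ] (array([606.05395738, 273.48069838, 110.66908858]), np.float64(3.4792204603906995))
bar yaw 25.096354
left 9.023045 0.21148354 [548.64014   12.394275]
right 8.976523 2.1491385 [ 580.498   -294.98883]
far 9.204369 0.24562836 [ 731.3557 -142.2453]
near 8.915993 0.14900786 [ 408.2422  -179.73311]
[[ 702.3   36.8]
 [ 751.7 -267.9]
 [ 430.1 -318.8]
 [ 382.2  -14. ]] [324.1, 308.7, 325.7, 308.5] [ 566.5911 -140.9805]
[8.999728 9.060239]
axis [ 646.93964 -168.71341]
[[-0.926  0.377 -0.001]
 [ 0.377  0.926 -0.001]
 [ 0.    -0.001 -1.   ]]
```

Request:
apply_moves(series=[[[0,0,-1,0,0,-4,1],[0,0,-2,0,0,-7,1],[0,0,-2,0,0,-7,1],[0,0,-2,0,0,-7,1],[0,0,-2,0,0,-7,1],[0,0,-1,0,0,-7,1],[0,0,0,0,0,-7,1],[0,0,0,0,0,0,1],[0,0,0,0,0,0,1]]])

```text
t: 1.0
ee_pos: [235.6, 578.5, 310.1]
orientation: [0.644, -3.074, 0.001]
ft_force: [-0.6, 0.6, -0.0]
width: 87.7
```

```bash
cat >> h.py <<'E'
def go(x,y,z,yaw):
    o=ctrl.get_obs(); M=R.from_rotvec(o["orientation"]).as_matrix(); d=np.array([x,y,z])-o["ee_pos"]
    y0=np.degrees(np.arctan2(M[1,0],M[0,0])); t=M.T@[0,0,1]; 
    print("t",round(o["t"],2),"pos",o["ee_pos"].round(1),"yaw",round(y0,2),"zaxis",M[:,2].round(4),"w",round(o["width"],1),"F",o["ft_force"].round(1),"q",o["qpos"].round(2))
    print("shift cm (tool)",(M.T@d/10).round(2),"turn z deg",round(-((yaw-y0+90)%180-90),2))
E
python3 -c "
from h import *
go(605.5,272,200,24)"
```

```text
t 1.0 pos [235.6 578.5 310.1] yaw -156.35 zaxis [-4.e-04 -9.e-04 -1.e+00] w 87.7 F [-0.6  0.6 -0. ] q [ 1.16  0.33  1.53  0.    1.28 -0.82]
shift cm (tool) [-21.6  -42.91  11.02] turn z deg -0.35
```

Request:
apply_moves(series=[[[-0.6,-1.2,0,0,0,0,1],[-1.5,-3,0,0,0,0,1],[-2,-4,0,0,0,0,1],[-2,-4,0,0,0,0,1],[-2,-4,0,0,0,0,1],[-2,-4,0,0,0,0,1],[-2,-4,0,0,0,0,1],[-2,-4,0,0,0,0,1],[-2,-4,0,0,0,0,1],[-2,-4,0,0,0,0,1],[-1.5,-3,0,0,0,0,1],[-1,-2,0,0,0,0,1]]])

```text
t: 2.2
ee_pos: [592.5, 282.2, 310.1]
orientation: [0.642, -3.075, 0.001]
ft_force: [-0.1, -0.2, 0.5]
width: 87.8
```

Request:
apply_moves(series=[[[-0.6,-1,2,0,0,0,1],[-0.4,-0.7,3,0,0,0,1],[0,0,3,0,0,0,1],[0,0,2,0,0,0,1],[0,0,0,0,0,0,1],[0,0,0,0,0,0,1]]])

```text
t: 2.8
ee_pos: [606.9, 273.1, 210.8]
orientation: [0.647, -3.074, 0.0]
ft_force: [-0.6, -0.9, 0.6]
width: 87.9
```

Run:
```python
from h import *
go(605.5,272,139,24)
a=ctrl.get_image("top");b=ctrl.get_image("side")
def crop(c,x,y,w,h,W,H): return cv2.resize(c["img"][y:y+h,x:x+w],(W,H),interpolation=cv2.INTER_CUBIC)
im=np.hstack([crop(a,118,135,80,80,400,400),crop(b,185,105,80,80,400,400)])
cv2.imwrite("pics/c2.png",cv2.convertScaleAbs(im,alpha=1.6))
import pickle; pickle.dump({"top":a,"side":b},open("c1.pkl","wb"))
```

```text
t 2.8 pos [606.9 273.1 210.8] yaw -156.23 zaxis [-6.e-04 -4.e-04 -1.e+00] w 87.9 F [-0.6 -0.9  0.6] q [ 0.41  0.48  1.53 -0.    1.13 -1.58]
shift cm (tool) [ 0.17 -0.05  7.18] turn z deg -0.23
```

View pics/c2.png

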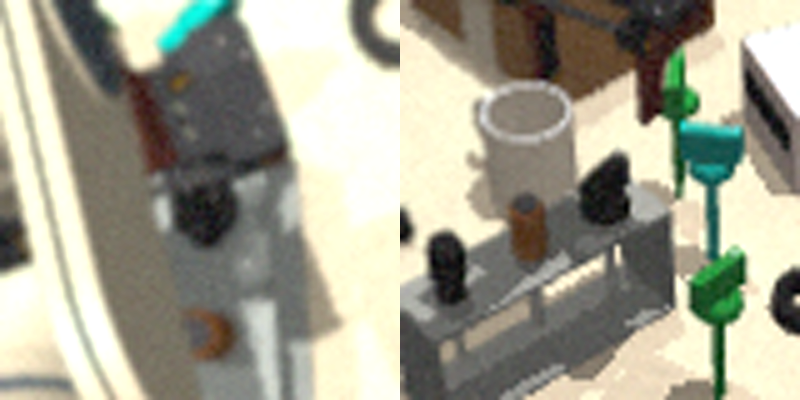

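Run:
```python
from h import *
import pickle
cs=pickle.load(open("c0.pkl","rb")); T,S=cs["top"],cs["side"]
for n,a,b in(("turq",(159.5,139.5),(247.4,133)),("greenNear",(206,170),(248.5,162)),("greenFar",(129.5,132.5),(240.5,123))): print(n,tri(T,a,S,b))
for s in(-50,50): 
    P=[606.9+s*np.cos(np.radians(113.8)),273.1+s*np.sin(np.radians(113.8)),197]; print("finger tip",s,((proj(S,P)[0]-[185,105])*5+[400,0]).round())
```

```text
turq (array([707.52897282, 268.89321089, 134.03420558]), np.float64(2.0064114350039595))
greenNear (array([625.81419189, 136.15999284, 119.98652719]), np.float64(3.491534451482108))
greenFar (array([729.64450029, 359.10192609, 117.20399093]), np.float64(0.8694523024919727))
finger tip -50 [654. 143.]
finger tip 50 [548.  99.]
```

Request:
apply_moves(series=[[[0.1,0,1,0,0,0,1],[0,0,2,0,0,0,1],[0,0,1.5,0,0,0,1],[0,0,1,0,0,0,1],[0,0,0.5,0,0,0,1],[0,0,0,0,0,0,1],[0,0,0,0,0,0,1]]])

```text
t: 3.6
ee_pos: [606.1, 273.5, 151.1]
orientation: [-0.649, 3.073, 0.0]
ft_force: [0.3, 0.1, 0.8]
width: 88.0
```

Run:
```python
from h import *
go(605.5,272,139.5,24)
a=ctrl.get_image("top");b=ctrl.get_image("side")
def crop(c,x,y,w,h,W,H): return cv2.resize(c["img"][y:y+h,x:x+w],(W,H),interpolation=cv2.INTER_CUBIC)
im=np.hstack([crop(a,135,145,50,50,400,400),crop(b,200,115,50,50,400,400)])
cv2.imwrite("pics/c3.png",cv2.convertScaleAbs(im,alpha=1.8))
```

```text
t 3.6 pos [606.1 273.5 151.1] yaw -156.16 zaxis [ 6.e-04  3.e-04 -1.e+00] w 88.0 F [0.3 0.1 0.8] q [ 0.41  0.55  1.58  0.    1.02 -1.58]
shift cm (tool) [ 0.12 -0.11  1.16] turn z deg -0.16
```

View pics/c3.png

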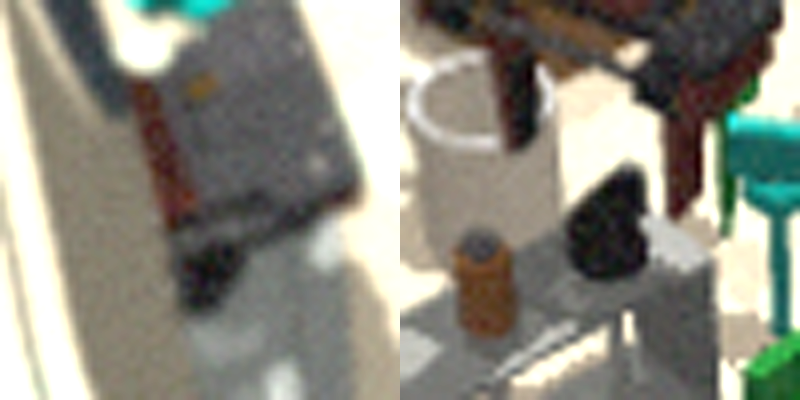

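Run:
```python
from h import *
import pickle
S=pickle.load(open("c0.pkl","rb"))["side"]
f=lambda P:((proj(S,P)[0]-[200,115])*8+[400,0]).round()
for s in(-50,0,50): 
  for z in (137,147): print(s,z,f([606.1+s*np.cos(np.radians(113.8)),273.5+s*np.sin(np.radians(113.8)),z]))
for s in(-26,0,26): print("bar top",s,f([605.5+s*np.cos(np.radians(24)),272+s*np.sin(np.radians(24)),154]))
print("hub bottom",f([605.5,272,110]))
```

```text
-50 137 [689. 243.]
-50 147 [688. 228.]
0 137 [605. 208.]
0 147 [604. 193.]
50 137 [524. 174.]
50 147 [523. 158.]
bar top -26 [573. 213.]
bar top 0 [604. 184.]
bar top 26 [634. 155.]
hub bottom [609. 251.]
```

Request:
apply_moves(series=[[[0,0,0.5,0,0,0,1],[0,0,0.4,0,0,0,1],[0,0,0.2,0,0,0,1],[0,0,0,0,0,0,1],[0,0,0,0,0,0,0.6],[0,0,0,0,0,0,0.4],[0,0,0,0,0,0,0.3],[0,0,0,0,0,0,0.2]]])

```text
t: 4.5
ee_pos: [605.9, 273.3, 139.8]
orientation: [-0.649, 3.074, 0.0]
ft_force: [0.3, -0.3, 0.3]
width: 59.5
```

Request:
apply_moves(series=[[[0,0,0,0,0,0,0.2],[0,0,0,0,0,0,0.1],[0,0,0,0,0,0,0],[0,0,0,0,0,0,0],[0,0,0,0,0,0,0],[0,0,0,0,0,0,0]]])

```text
t: 5.1
ee_pos: [605.8, 273.3, 139.7]
orientation: [-0.649, 3.074, -0.0]
ft_force: [0.2, 0.1, -0.3]
width: 12.4
```

Run:
```python
from h import *
go(605.5,272,139.5,24)
```

```text
t 5.1 pos [605.8 273.3 139.7] yaw -156.16 zaxis [ 1.e-04 -0.e+00 -1.e+00] w 12.4 F [ 0.2  0.1 -0.3] q [ 0.41  0.56  1.58 -0.    1.   -1.58]
shift cm (tool) [ 0.08 -0.1   0.02] turn z deg -0.16
```

Request:
apply_moves(series=[[[0,0,-0.5,0,0,0,0],[0,0,-1,0,0,0,0],[0,0,-1.5,0,0,0,0],[0,0,-2,0,0,0,0],[0,0,-2.5,0,0,0,0],[0,0,-2.5,0,0,0,0],[0,0,-2.5,0,0,0,0],[0,0,-2.5,0,0,0,0],[0,0,-2,0,0,0,0],[0,0,-2,0,0,0,0],[0,0,-1,0,0,0,0],[0,0,-0.5,0,0,0,0]]])

```text
t: 6.3
ee_pos: [606.1, 273.4, 346.7]
orientation: [-0.648, 3.071, 0.001]
ft_force: [-0.7, -0.7, 0.1]
width: 12.3
```

Run:
```python
from h import *
go(645,-167,345,189)
```

```text
t 6.3 pos [606.1 273.4 346.7] yaw -156.16 zaxis [ 0.0023  0.001  -1.    ] w 12.3 F [-0.7 -0.7  0.1] q [ 0.41  0.37  1.4   0.    1.37 -1.58]
shift cm (tool) [ 14.24 -41.86   0.14] turn z deg 14.84
```

Request:
apply_moves(series=[[[0.2,-0.6,0,0,0,0,0],[0.5,-1.5,0,0,0,0,0],[0.8,-2.4,0,0,0,0,0],[1,-3,0,0,0,0,0],[1.2,-3.6,0,0,0,0,0],[1.2,-3.6,0,0,0,0,0],[1.2,-3.6,0,0,0,0,0],[1.2,-3.6,0,0,0,0,0],[1.2,-3.6,0,0,0,0,0],[1.2,-3.6,0,0,0,0,0],[1.2,-3.6,0,0,0,0,0],[1,-3,0,0,0,0,0]]])

```text
t: 7.5
ee_pos: [640.1, -104.5, 343.4]
orientation: [0.646, -3.072, -0.001]
ft_force: [0.4, 1.5, -0.5]
width: 11.9
```

Request:
apply_moves(series=[[[0.9,-2.7,0,0,0,0,0],[0.7,-2.1,0,0,0,0,0],[0.5,-1,0,0,0,0,0],[0.2,-0.3,0,0,0,0,0],[0,0,0,0,0,2,0],[0,0,0,0,0,4,0],[0,0,0,0,0,4,0],[0,0,0,0,0,3,0],[0,0,0,0,0,1.8,0],[0,0,0,0,0,0,0],[0,0,0,0,0,0,0]]])

```text
t: 8.6
ee_pos: [644.6, -165.7, 344.5]
orientation: [0.25, -3.131, -0.0]
ft_force: [0.5, 0.0, -1.0]
width: 12.2
```

Run:
```python
from h import *
go(645,-167,270,189)
```

```text
t 8.6 pos [ 644.6 -165.7  344.5] yaw -170.87 zaxis [-4.e-04  3.e-04 -1.e+00] w 12.2 F [ 0.5  0.  -1. ] q [-0.27  0.37  1.39  0.    1.37 -2.  ]
shift cm (tool) [-0.02 -0.13  7.45] turn z deg 0.13
```

Request:
apply_moves(series=[[[0,-0.1,0.5,0,0,0,0],[0,0,1,0,0,0,0],[0,0,1.5,0,0,0,0],[0,0,1.5,0,0,0,0],[0,0,1.5,0,0,0,0],[0,0,1,0,0,0,0],[0,0,0.7,0,0,0,0],[0,0,0.3,0,0,0,0],[0,0,0,0,0,0,0],[0,0,0,0,0,0,0]]])

```text
t: 9.6
ee_pos: [645.4, -167.5, 265.3]
orientation: [-0.247, 3.131, -0.001]
ft_force: [0.5, -0.1, -1.0]
width: 12.1
```

```bash
cat > look.py <<'E'
from h import *
import pickle,sys
go(645,-167,217.7,189)
a=ctrl.get_image("top");b=ctrl.get_image("side")
pickle.dump({"top":a,"side":b},open(sys.argv[1]+".pkl","wb"))
def crop(c,x,y,w,h,W,H): return cv2.resize(c["img"][y:y+h,x:x+w],(W,H),interpolation=cv2.INTER_CUBIC)
im=np.hstack([crop(a,280,125,64,96,400,600),crop(b,282,152,48,72,400,600)])
cv2.imwrite(f"pics/{sys.argv[1]}.png",cv2.convertScaleAbs(im,alpha=1.8))
E
python3 look.py d1
```

```text
t 9.6 pos [ 645.4 -167.5  265.3] yaw -170.96 zaxis [ 1.e-03 -3.e-04 -1.e+00] w 12.1 F [ 0.5 -0.1 -1. ] q [-0.27  0.43  1.48 -0.    1.23 -2.  ]
shift cm (tool) [0.03 0.06 4.76] turn z deg 0.04
```

View pics/d1.png

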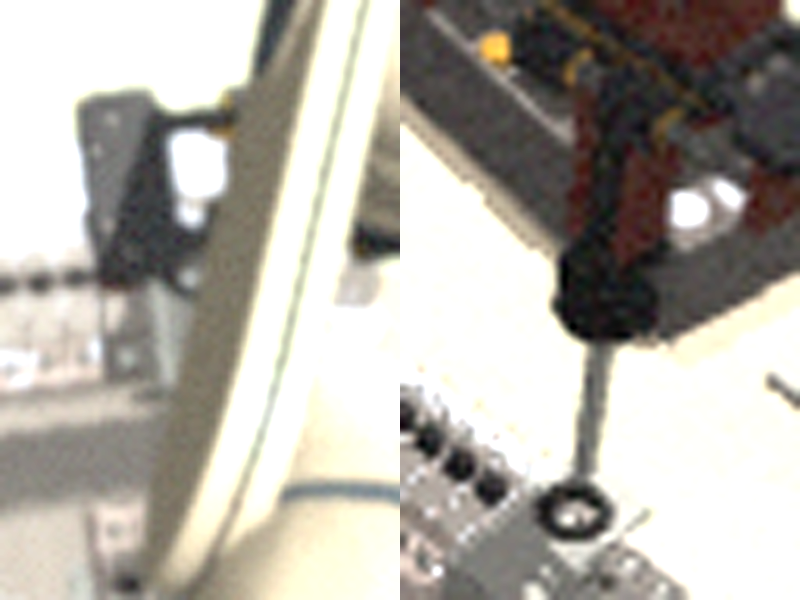

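```bash
cat > sh.py <<'E'
from h import *
import pickle,sys
S=pickle.load(open(sys.argv[1]+".pkl","rb"))["side"]; tz=float(sys.argv[2])
o=ctrl.get_obs(); x,y=o["ee_pos"][:2]
P=[[x,y,z] for z in (tz,tz+18,tz+40,tz+60,tz+80,tz+99)]
pr=proj(S,P); g=cv2.cvtColor(S["img"],cv2.COLOR_BGR2GRAY).astype(int)
print(pr.round(1))
r0,r1=int(pr[-1][1])-2,int(pr[0][1])+5; c=int(pr[0][0])
for r in range(r0,r1): print(r,c-8,g[r,c-8:c+12])
print("ring pred at tcp xy",proj(S,[x,y,112])[0],"measured 302.4,212.95")
E
python3 sh.py d1 135.6
```

```text
[[303.6 208.2]
 [304.1 204.8]
 [304.8 200.5]
 [305.3 196.5]
 [306.  192.4]
 [306.6 188.4]]
186 295 [164 161 159 160 155 120  16  14  15  13  11  16  11  15  11  16  13  26
  41  41]
187 295 [163 159 160 159 156  88  25  17  12  20  14  25  20  18  18  21  20  15
  35  34]
188 295 [161 159 160 163 153  50  15  15  15  16  12  10  12  10  14  16  17  16
  35  38]
189 295 [160 164 160 160 159  80  14  13  10  11  13  12  14  25  19  11  12  22
  38  40]
190 295 [163 161 161 160 157 155  45  10  22  14  16  18  10  11  17  18  17  17
  44  40]
191 295 [164 159 163 159 162 160 117  16  11  11  17  10  10  11  19  23  20  40
  42  40]
192 295 [162 165 160 163 161 161 158 114  48  13  18  17  16  11  22  59  53  74
  47  57]
193 295 [164 164 162 164 163 162 159 157 154  88  48  46  66  89 119  99  95  91
 135 108]
194 295 [161 160 161 162 162 163 159 159 159 101  63  61  93 161 157 158 155 158
 146 141]
195 295 [162 162 159 163 161 164 160 161 157  80  60  70 113 161 165 161 163 160
 161 158]
196 295 [165 163 163 163 162 164 161 161 158  78  62  73 134 163 161 163 161 162
 160 162]
197 295 
[... 817 characters left out ...]
5 [168 163 154 158 133 161 163 147  58  64 103 162 160 159 166 163 162 162
 163 160]
207 295 [171 149 139 153 163 163 149 117  58  62 103 161 161 161 163 162 160 160
 160 163]
208 295 [117 150 136 165 166 151 143 116  57  67 108 154 164 161 164 163 164 162
 160 161]
209 295 [ 92 104 134 152 142 142 113  66  62  83 141 142 149 157 165 162 164 163
 163 163]
210 295 [ 97 103 122  97 111  46  40  36  36  39  79 141 141 145 153 161 163 165
 163 165]
211 295 [131  93  91  68  37  27  32  11  17  20  42  81 142 139 141 156 162 163
 162 163]
212 295 [ 84  87  70  33  13  26  54  80  89  48  13  47  96 139 141 143 152 160
 164 165]
ring pred at tcp xy [302.9318659  212.55789466] measured 302.4,212.95
```

Run:
```python
from h import *
import pickle
cs=pickle.load(open("c0.pkl","rb"))
for n,x,y in(("side",293,204),("top",301,157)):
    c=cs[n]; g=cv2.cvtColor(c["img"],cv2.COLOR_BGR2GRAY).astype(int); print(n,x,y); print(g[y:y+19,x:x+19])
```

```text
side 293 204
[[114 153 147 136 153 154 152 154 151 150 153 152 151 152 151 152 151 151
  150]
 [156 159 154 145 151 154 151 154 152 150 153 154 153 153 153 157 155 154
  153]
 [ 97 122 155 155 145 149 127 154 151 141 140 149 151 155 150 151 153 155
  154]
 [122 101 158 139 129 145 149 152 141 130 133 136 144 154 148 153 154 153
  151]
 [ 78  92 112 142 127 157 154 142 135 135 137 134 135 145 155 153 153 153
  155]
 [ 37  57  92  98 127 143 135 131 104  86 109 108 134 136 139 147 150 150
  154]
 [ 33  36  91  97 139 132 105  41  41  36  41  36  74 133 133 134 142 150
  151]
 [ 21  37 121 115 132 104  35  28  30  10  18  21  33  74 132 130 133 145
  153]
 [ 54 116 101 132 131  35  17  22  57  69  88  46  21  41  92 129 132 134
  142]
 [112 131 131 136 129  47  30  48  85 109  91 107  79  32  67 133 136 132
  106]
 [134 135 135 133 131  67  18  42 112 132  59  91  37  43  85 135 133  99
  117]
 [134 132 136 132 133 128  72  25  36  48  38  35  29  48 106 131 102 136
  154]
 [135 132 135 133 134 133 127  96  33  30  32  35  72 135 132 109 150 151
  154]
 [135 132 136 134 134 131 136 130 
[... 1304 characters left out ...]
  70  85  93  90  78  62  60  95 137 149 125
  102]
 [ 67  80 116 145 119  72  56  69  88 102 100  89  66  62  93 139 152 130
  108]
 [ 68  73 111 147 130  83  53  66  89 105 101  84  62  62 102 147 153 134
  110]
 [ 66  69 102 145 144 102  67  61  77  94  85  70  57  77 118 154 159 139
  109]
 [ 70  71 104 141 154 132 104  82  70  75  66  65  87 115 144 164 162 143
  113]
 [ 68  74 101 139 163 160 143 126 105  87  87  99 130 149 165 169 165 148
  110]
 [ 68  73  95 134 164 170 165 156 145 131 132 142 160 168 169 173 167 152
  118]
 [ 67  72  90 128 162 170 168 169 166 164 161 164 168 171 170 170 169 152
  120]
 [ 71  70  82 120 161 172 170 170 170 169 171 171 167 172 170 170 169 149
  121]]
```

Request:
apply_moves(series=[[[0.04,0.05,0,0,0,0,0],[0,0,0.3,0,0,0,0],[0,0,0.5,0,0,0,0],[0,0,0.5,0,0,0,0],[0,0,0.5,0,0,0,0],[0,0,0.5,0,0,0,0],[0,0,0.5,0,0,0,0],[0,0,0.3,0,0,0,0],[0,0,0.2,0,0,0,0],[0,0,0,0,0,0,0],[0,0,0,0,0,0,0]]])

```text
t: 10.8
ee_pos: [644.6, -167.0, 231.8]
orientation: [-0.248, 3.132, -0.0]
ft_force: [-0.4, -0.2, -1.4]
width: 12.1
```

```bash
sed -i 's/282,152,48,72,400,600/290,185,32,48,400,600/' look.py; python3 look.py d2; python3 sh.py d2 102.6
```

```text
t 10.8 pos [ 644.6 -167.   231.8] yaw -170.96 zaxis [ 2.e-04 -1.e-04 -1.e+00] w 12.1 F [-0.4 -0.2 -1.4] q [-0.27  0.46  1.52 -0.    1.16 -2.  ]
shift cm (tool) [-0.04 -0.    1.41] turn z deg 0.04
[[302.4 214.3]
 [302.9 211. ]
 [303.5 206.9]
 [304.1 203. ]
 [304.7 199.1]
 [305.3 195.3]]
193 294 [163 160 165 164 158  53  10  11  18  15  12  14  12  20  12  21  33  61
  94 134]
194 294 [161 162 160 159 157  50  18  12  14  19  10  16  10  22  16  10  20  73
 156 145]
195 294 [162 162 161 161 160  53  10  20  14  19  12  19  16  14  12  13  17  81
 161 164]
196 294 [161 163 161 162 160  83  10  24  16  11  20  11  23  19  14  10  26  83
 160 162]
197 294 [159 161 160 160 162 156  12  22  20  13  13  20  17  19  12  16  50 130
 163 160]
198 294 [162 161 159 161 164 162 119  21  24  16  16  14  12  20  13  25  78 159
 160 160]
199 294 [159 163 162 163 163 161 159 118  47  21  16  24  18  28  38 100 156 163
 161 164]
200 294 [161 165 164 162 164 165 160 157 153  68  48  43  88 125 156 160 160 162
 161 163]
201 294 [161 161 164 165 165 162 167 164 159  79  63  73 135 161 165 157 160 162
 157
[... 922 characters left out ...]
4 [120  75  74  67  25  16  11  48  59  62  51  21  43  97 143 139 146 153
 159 162]
213 294 [ 72  67  68  69  46  16  39  61  56  65 107  82  27  72 143 144 139 110
 145 166]
214 294 [ 72  71  68  69  40  18  23  66  60  66  85  41  34  94 143 140 107 123
 162 164]
215 294 [ 70  68  70  68  67  45  18  17  30  39  25  24  48 102 125 107 143 164
 164 165]
216 294 [ 70  71  67  68  70  70  55  32  29  34  35  62 125 123 115 160 158 162
 165 165]
217 294 [ 68  70  68  73  69  70  66  77 120 119 124 123 105  70 102 132 157 156
 159 157]
218 294 [ 69  70  72  70  71  70  72  69  81 125 122  97  82  96  94  85 103 138
 161 164]
ring pred at tcp xy [302.68110854 212.56238576] measured 302.4,212.95
```

View pics/d2.png

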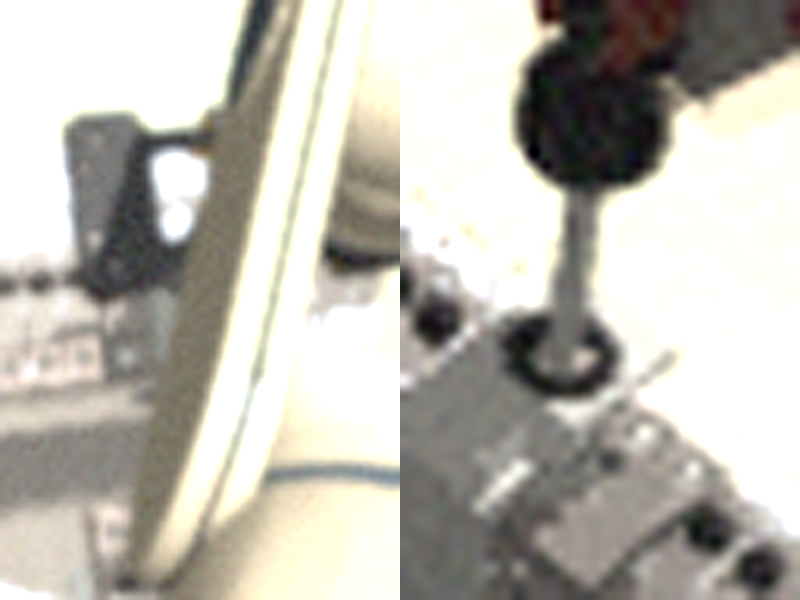

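Run:
```python
from h import *
import pickle
S=pickle.load(open("d2.pkl","rb"))["side"]; S0=pickle.load(open("c0.pkl","rb"))["side"]
a=np.linspace(0,2*np.pi,720); x,y=644.6,-167.0; tz=231.8-129.7
def circ(r,z): return proj(S,np.c_[x+r*np.cos(a),y+r*np.sin(a),0*a+z])
h=circ(20,tz+100); t=circ(20,tz+112); r=circ(16,112)
print("hub pred bottom row",h[:,1].max(),"left",min(h[:,0].min(),t[:,0].min()),"right",max(h[:,0].max(),t[:,0].max()))
print("ring pred top/bottom/left/right",r[:,1].min(),r[:,1].max(),r[:,0].min(),r[:,0].max())
def g(c): return cv2.GaussianBlur(cv2.cvtColor(c["img"],cv2.COLOR_BGR2GRAY),(1,1),0).astype(float)
def cross(l,p0,lev): # first upward crossing
    for i in range(len(l)-1):
        if l[i]<lev<=l[i+1]: return p0+i+(lev-l[i])/(l[i+1]-l[i])
G=g(S)
print("hub bottom per col",[(c,np.round(cross(G[195:206,c],195,88),2)) for c in range(299,310)])
print("pred per col",[(c,np.round(max(np.interp(c,*zip(*sorted(h[(a>0)].tolist())[::1]))if 0 else h[np.abs(h[:,0]-c)<.3][:,1].max(),0),2)) for c in range(299,310)])
print("hub left/right row 196,195,194",[ (cross(G[rr,298:314][5:],303,88), cross(G[rr,294:304][::-1],0,88)) for rr in(194,195,196)])
G0=g(S0)
print("ring bottom",[(c,cross(G0[215:219,c],215,82)) for c in range(299,307)],"pred",[(c,round(r[np.abs(r[:,0]-c)<.3][:,1].max(),2)) for c in range(299,307)])
print("ring top",[(c,cross(G0[206:212,c][::-1],0,82)) for c in range(299,307)],"(row=211-v) pred",[(c,round(r[np.abs(r[:,0]-c)<.3][:,1].min(),2)) for c in range(299,307)])
```

```text
hub pred bottom row 199.8909119945026 left 299.0789831720384 right 311.8422677825704
ring pred top/bottom/left/right 208.9202495275326 216.25839859761265 297.97259434945016 307.339466967047Traceback (most recent call last):
  File "<stdin>", line 14, in <module>
    return _wrapfunc(a, 'round', decimals=decimals, out=out)
    return _wrapit(obj, method, *args, **kwds)
    result = getattr(arr, method)(*args, **kwds)
TypeError: unsupported operand type(s) for *: 'NoneType' and 'float'
```

Request:
apply_moves(series=[[[0.02,-0.05,0,0,0,0,0],[0.02,-0.05,0,0,0,0,0],[0,0,0.2,0,0,0,0],[0,0,0.3,0,0,0,0],[0,0,0.3,0,0,0,0],[0,0,0.3,0,0,0,0],[0,0,0.2,0,0,0,0],[0,0,0.1,0,0,0,0],[0,0,0,0,0,0,0],[0,0,0,0,0,0,0],[0,0,0,0,0,0,0]]])

```text
t: 12.0
ee_pos: [644.4, -168.1, 217.8]
orientation: [-0.248, 3.132, -0.0]
ft_force: [-0.2, 0.0, -0.6]
width: 12.3
```

```bash
sed -i 's/290,185,32,48,400,600/291,192,24,36,400,600/' look.py; python3 look.py d3
cat > e.py <<'E'
from h import *
import pickle
S=pickle.load(open("d3.pkl","rb"))["side"]; S0=pickle.load(open("c0.pkl","rb"))["side"]
x,y,z=ctrl.get_obs()["ee_pos"]; tz=z-129.7; a=np.linspace(0,2*np.pi,1440)
circ=lambda r,h: proj(S,np.c_[x+r*np.cos(a),y+r*np.sin(a),0*a+h])
G=cv2.cvtColor(S["img"],cv2.COLOR_BGR2GRAY); G0=cv2.cvtColor(S0["img"],cv2.COLOR_BGR2GRAY)
h=circ(20,tz+100);t=circ(20,tz+112);r=circ(16,112)
print("tip z",tz,"hub pred bottom",h[:,1].max().round(2),"l/r",min(h[:,0].min(),t[:,0].min()).round(2),max(h[:,0].max(),t[:,0].max()).round(2))
print("ring pred t/b/l/r",r[:,1].min(),r[:,1].max(),r[:,0].min(),r[:,0].max(),"meas 209.15 216.5 297.6 307.3")
print("shaft pred",proj(S,[[x,y,k] for k in(112,125,140,155,170,185)]).round(2))
for q in range(194,219): print(q,G[q,295:315])
E
python3 e.py
```

```text
t 12.0 pos [ 644.4 -168.1  217.8] yaw -170.96 zaxis [ 2.e-04 -1.e-04 -1.e+00] w 12.3 F [-0.2  0.  -0.6] q [-0.27  0.48  1.53 -0.    1.14 -2.  ]
shift cm (tool) [-0.08  0.1   0.01] turn z deg 0.04
tip z 88.16319930852728 hub pred bottom 202.93 l/r 298.86 311.52
ring pred t/b/l/r 209.1444289314457 216.4898495344445 298.11155960394854 307.48304006152676 meas 209.15 216.5 297.6 307.3
shaft pred [[302.8  212.79]
 [303.16 210.39]
 [303.58 207.59]
 [304.01 204.73]
 [304.45 201.82]
 [304.89 198.86]]
194 [162 160 160 158  59  20  14  19  21  25  16  14  18  12  33 102 157 155
 146 139]
195 [161 162 161 160  50  17  19  17  24  10  18  17  12  11  31  86 162 162
 160 162]
196 [162 160 160 158  50  11  15  26  11  11  14  20  12  10  11  49 106 163
 161 163]
197 [160 162 163 158  27  21  19  10  14  16  17  20  16  19  11  37 104 162
 159 160]
198 [161 161 161 160  19  20  14  21  17  19  13  24  20  19  23  52 129 159
 158 160]
199 [162 162 163 158  18  10  11  15  15  15  16  15  19  12  13  56 131 160
 160 165]
200 [164 163 163 159  83  16  16  21  18  20  12  23  12  14  23  69 160 163
 161
[... 871 characters left out ...]
161]
211 [128  82  75  52  19  17  30  57  61  60  35  82 141 140 144 155 162 162
 163 162]
212 [ 74  70  67  26  21  11  40  60  60  51  22  46  93 138 144 146 152 160
 165 166]
213 [ 70  71  71  40  13  39  61  60  64  85  86  32  71 142 143 138 113 142
 165 165]
214 [ 71  72  68  38  11  30  86  63  63  76  40  36  84 141 140 106 124 162
 164 166]
215 [ 71  70  70  69  44  14  27  31  27  29  33  47 101 122 103 145 164 166
 164 166]
216 [ 70  68  71  68  70  53  31  23  25  34  67 125 122 113 161 159 162 163
 166 164]
217 [ 71  72  71  70  71  67  69  78 119 122 122 109  72 100 130 160 160 157
 152 165]
218 [ 69  72  68  74  87  69  67  68  83 118  94  81  98  93  84 103 137 161
 162 164]
```

View pics/d3.png

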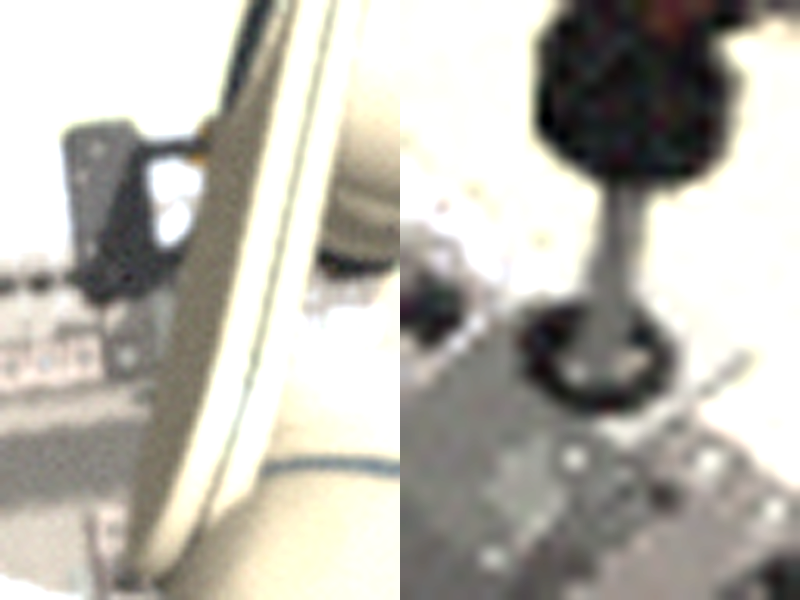

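Request:
apply_moves(series=[[[0,0,0,0,0,0,0],[0,0,0,0,0,0,0],[0,0,0,0,0,0,0],[0,0,0,0,0,0,0],[0,0,0,0,0,0,0]]])

```text
t: 12.6
ee_pos: [644.3, -168.0, 217.7]
orientation: [0.247, -3.132, 0.0]
ft_force: [-0.5, 0.1, -1.3]
width: 12.2
```

Run:
```python
from h import *
go(644.4,-168.1,217.7,189); print(ctrl.get_obs()["qvel"].round(4)); print(ctrl.close_job())
```

```text
t 12.6 pos [ 644.3 -168.   217.7] yaw -170.96 zaxis [-0. -0. -1.] w 12.2 F [-0.5  0.1 -1.3] q [-0.27  0.48  1.53 -0.    1.14 -2.  ]
shift cm (tool) [-0.01 -0.01 -0.  ] turn z deg 0.04
[-0.0001  0.0002  0.0017  0.0001  0.0006  0.0009]
the job is handed in; nothing more can be done
None
```

I lifted the black handle out of the stand by its bar, carried it high over the breakers and lowered its shaft through the guide bush. It is held there, and I handed the job in at 12.6 s.

**Last checks:**
- **Height:** the shaft's flat end is at about z = 88 mm, 10 mm above the coupling. This assumes the handle has not slipped in the grip since I took it from the stand.
- **Alignment:** the gripper is at 9.04° and the mounting plate measured 9.0°. The tool is vertical.
- **Contact:** the wrist reads only about the handle's weight, with no sign of touching anything. The joints are practically still and the grip is steady at 12.2 mm.
- **Centring, side camera:** the shaft sits within about 0.5 mm of the bush centre sideways, and about 1 mm along the line of sight.

**Where the checks disagreed:** the first top view, taken before the move, put the bush 2–3 mm further from the side camera. The forearm hid the bush from the top camera at the end, so I could not recheck this. I trusted the side view, which shows the shaft and the bush together. The gap between shaft and bush is 4 mm all round.

I did not take a last picture of the stand or the other objects.

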